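Unstack the nail desk and put each item in its tray

ROBOT

A 7-joint arm with a two-finger parallel gripper is mounted at the origin on the work surface. World frame = base frame: x ahead of the robot, y to its left, z up, the work surface at z = 0. Lengths are in m, angles in rad, forces in N, time in s.
With the tool pointing down it reaches from about 0.425 to 0.925 m from the base axis. Payload 6.8 kg.
Tool frame: the origin (TCP) lies between the finger pads; the fingertips stand 17 mm ahead of it and the grasp point (between the pads) lies 2 mm behind it; x points along the fingers, y is the direction in which the jaws open and shut, and the axes are right-handed (so a half turn about x gives the same grasp; the last joint's range is limited). The gripper opens to 85 mm and grips with 20 to 120 N. Pads are 22 mm wide; open, the fingers measure 114 mm over their backs; the gripper's body (76 mm by 85 mm) begins 54 mm behind the grasp point. The pads swing forward as they close: fully open they stand 13 mm farther back than shut.
Start: joints at [1.043, 0.477, 0.022, 1.555, -0.011, 1.109, -0.083], TCP at [0.275, -0.616, 0.248] pointing down, gripper open.
Joint ranges: [-2.96, 2.96], [-0.34, 2.1], [-1.41, 1.46], [0.24, 2.44], [-1.37, 4.51], [0.17, 1.92], [-2.96, 2.96]. Speed limits (rad/s): [2.39, 2.39, 3.14, 3.14, 3.14, 3.14, 3.14].

INTERFACE

Orientations are given as a rotation vector (axis times angle).
In Python, from bench import r gives the robot as it stands. The module is installed in compiled form; this text tells all that it offers.
- The arm moves only by the tool apply_moves, never from a script. Its argument "increments" is text: rows parted by semicolons, each of 7 numbers parted by spaces: the finger opening in mm, from 0 to 85.4, then the shift along the tool's x, y, z normalised to -1 to 1, where 1 is 100 cm, then the turn, a rotation vector about the tool's x, y, z normalised to -1 to 1, where 1 is 0.12 rad. In form: gripper x y z wx wy wz; .... A call has exactly 8 rows; each row shifts and turns the commanded pose from where the row before left it, along the tool's axes as they then stand; what a row does not reach is not made up. A row lasts 1/10 s, in which the tool goes at most 50 mm and 8.59 degrees, less where a joint would pass 70% of its speed; a pose out of reach is approached as far as the arm can. A call with a number of a shift or a turn outside -1 to 1 is refused whole. A call with a gripper value outside its range is refused whole. The fingers move at their own pace and stop on an object; "squeeze" is the grip in N (left out, the last holds). Time passes only in rows, so rows that do not move let the fingers close, or fill a call up. It gives the time, the measured TCP pose, the force and the opening at its end, in the units of the state.
- r.get_obs(): the state, without advancing time (a new reading comes with each control period).
- r.grab_frame(name): name is "scene" or "side" or "wrist"; returns a dict with "color" (400x640x3 uint8, blue, green, red), "fx", "fy", "cx", "cy" (pixels), "origin" and "orientation" of the camera in the world. Camera axes: x right, y up, looking along -z (the intrinsics and any distortion apply to the point x, -y, -z); pixel columns grow to the right and rows downward; lengths in m; the calibration is good to about 2 mm. A picture is of the moment at which its call begins. There is no depth.
- r.hand_in(): hands the job in, once; it reports no verdict.
The state is a dict: "clock": time; "joints": joint angles; "qvel": joint speeds; "tau": joint torques, N m; "tcp_pos": TCP position; "orientation": TCP orientation; "contact_force": force on the tool from outside, world axes, zero at the start; "moment": the same for the moment, N m; "grip_width": finger opening in m.
Only numpy, scipy, OpenCV 4.12 (cv2) and the standard library are available. Lean on these libraries where they do the work, as an engineer would, in place of code of your own. Each camera call takes 0.05 s, during which the arm holds its last target. There are 200 camera calls.

TASK

Clear the stack on the manicure table one item at a time from the top down, without shifting what is still stacked: set each item down upright, not dropped, flat inside the white tray of its own shape and size (mini buffer in the oblong tray, small gel pot in the small round tray, square tip box in the square tray, big powder tub in the big round tray). Line the buffer up lengthwise with its tray and the tip box square with its tray, leave everything let go and standing still, and leave the shot glass and the nail file where they are.

Things in the scene. Friction and masses are not known exactly. Their poses are not given: they have to be found in the camera images.
- tub: Closed round powder tub, white with a black screw lid, diameter 66 mm, 36 mm high, 60 to 130 g; bottom of the stack, standing on the table. Origin: centre of its underside, z up; its yaw has no meaning.
- tip_box: Closed square nail-tip box, grey with a white lid, 46 x 46 mm and 24 mm high, 35 to 70 g; stands on the tub's lid, turned at random. Origin: centre of its underside, x and y along its sides, z up.
- gel_pot: Closed small round gel pot, amber with a black lid, diameter 36 mm, 28 mm high, 25 to 60 g; stands on the tip box. Origin: centre of its underside, z up; its yaw has no meaning.
- buffer: Mini nail buffer, a hard oblong block in grey and off-white layers, 32 mm along its x, 16 mm along its y, 18 mm high, 14 to 28 g; lies on the gel pot at the top of the stack, turned at random. Origin: centre of its underside, z up.
- big_round_tray: Fixed white tray with a grey floor, round, inside diameter 84 mm, outside 90 mm; floor 3 mm thick, lip 3 mm wide, top of lip 7 mm above the table. Origin: centre of its underside on the table, z up.
- square_tray: Fixed white tray with a grey floor, square, inside 64 x 64 mm, outside 70 x 70 mm; floor 3 mm thick, lip 3 mm wide, top of lip 7 mm above the table. Origin: centre of its underside on the table, z up, x and y along its sides.
- small_round_tray: Fixed white tray with a grey floor, round, inside diameter 54 mm, outside 60 mm; floor 3 mm thick, lip 3 mm wide, top of lip 7 mm above the table. Origin: centre of its underside on the table, z up.
- oblong_tray: Fixed white tray with a grey floor, oblong, inside 50 mm along its x and 34 mm along its y, outside 56 x 40 mm; floor 3 mm thick, lip 3 mm wide, top of lip 7 mm above the table. Origin: centre of its underside on the table, z up, x along its long sides.
- shot_glass: Bystander: empty open shot glass, 42 mm across the rim, 58 mm high, standing on the table beyond the stack. Origin: centre of its underside, z up.
- nail_file: Bystander: flat dark nail file with round ends, 150 x 20 x 6 mm, lying on the table between the stack and the robot. Origin: centre of its underside, long side along its y.

How it is judged:
By the outcome, as a careful person would: the job done as asked, in the order asked, and still so for the second after the job is handed in, with the robot touching nothing.
It also fails if it takes over 115 s, if anything falls off the work surface, if the arm or the gripper's body presses on something with over 40 N, if the wrist force passes 120 N, or if a joint passes its speed limit or range.

## Working session

There is one attempt and no reset: what is moved stays moved. The work goes in short steps, Python scripts to look and compute and a tool call to move; the robot and the scene stay as the last step left them, time stands still between calls to the robot, and variables do not carry over. Pictures are saved under pics/ and viewed, about 12 in all and at most 16, crops included, and the job is handed in when it is done.

Besides the shell and the picture viewer there is one more tool, called after "Request:" as name(argument=value, ...) on one line, values as JSON. apply_moves: Moves the arm, as the interface text tells. Scaled input: -1 to 1 covers 100 cm each way for a shift and 0.12 rad each way for a turn. Its arguments: {"type":"object","properties":{"increments":{"type":"string"},"squeeze":{"type":"number"}},"required":["increments"]}

```bash
mkdir -p pics; cat > h.py <<'E'
import numpy as np, cv2
from scipy.spatial.transform import Rotation as R
from bench import r
def snap(n,f):
    d=r.grab_frame(n); cv2.imwrite('pics/'+f,d['color']); 
    np.savez('pics/'+f[:-4]+'.npz',**{k:np.array(v) for k,v in d.items()}); return d
def load(f):
    return dict(np.load('pics/'+f+'.npz'))
def rot(o):
    o=np.array(o)
    return o if o.shape==(3,3) else (R.from_rotvec(o).as_matrix() if o.shape==(3,) else R.from_quat(o).as_matrix())
def proj(d,P):
    p=(np.atleast_2d(P)-d['origin'])@rot(d['orientation'])
    return np.c_[d['cx']+d['fx']*p[:,0]/-p[:,2], d['cy']-d['fy']*p[:,1]/-p[:,2]]
def back(d,uv,z):
    uv=np.atleast_2d(uv).astype(float)
    v=np.c_[(uv[:,0]-d['cx'])/d['fx'],-(uv[:,1]-d['cy'])/d['fy'],-np.ones(len(uv))]@rot(d['orientation']).T
    return d['origin']+v*((z-d['origin'][2])/v[:,2])[:,None]
E
python3 - <<'E'
from h import *
print(r.get_obs())
for n in('scene','side','wrist'):
    d=snap(n,n+'0.png'); print({k:v for k,v in d.items() if k!='color'})
E
```

```text
{'clock': 0.0, 'joints': array([ 1.04291027,  0.47779275,  0.02235795,  1.55643756, -0.0115156 ,
        1.10927524, -0.08310753]), 'qvel': array([ 3.91155781e-05,  1.27856561e-03,  1.23005109e-03, -1.43176702e-03,
       -1.23981014e-04,  4.44844858e-04,  9.62725024e-04]), 'tau': array([-1.11039011e-03, -5.96442211e+01,  1.60784908e+00, -2.81193978e+01,
        1.24910264e-02,  9.27687564e-03, -8.49998344e-06]), 'tcp_pos': array([ 0.27486704, -0.61590218,  0.24733682]), 'orientation': array([ 1.9900524 ,  0.42578487, -1.99105919]), 'contact_force': array([-0.20868619, -0.57594241, -0.6871415 ]), 'moment': array([-0.02675937,  0.01896191, -0.00191421]), 'grip_width': 0.0856617334865251}
{'fx': 480.0036201415843, 'fy': 480.0036201415843, 'cx': 320.16894155307256, 'cy': 200.43241088821304, 'origin': array([1.3224113 , 0.21453154, 0.61886482]), 'orientation': array([0.68607338, 0.8812863 , 1.65725599])}
{'fx': 371.6308109505312, 'fy': 371.6308109505312, 'cx': 321.814692007451, 'cy': 200.49374933837956, 'origin': array([ 0.20833615, -0.54723203,  0.54334474]), 'orientation': array([ 0.92498061, -0.26114639, -0.4900346 ])}
{'fx': 312.936043051203, 'fy': 312.936043051203, 'cx': 321.6460226653398, 'cy': 202.0210822522704, 'origin': array([ 0.34496699, -0.58489114,  0.37299848]), 'orientation': array([-0.27297569,  0.17942664, -1.14220016])}
```

View pics/scene0.png

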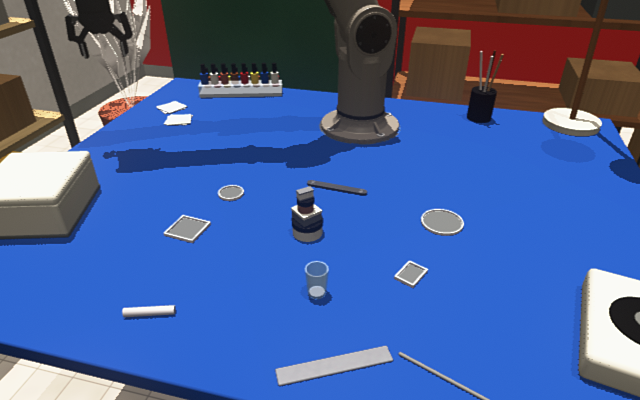

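View pics/side0.png

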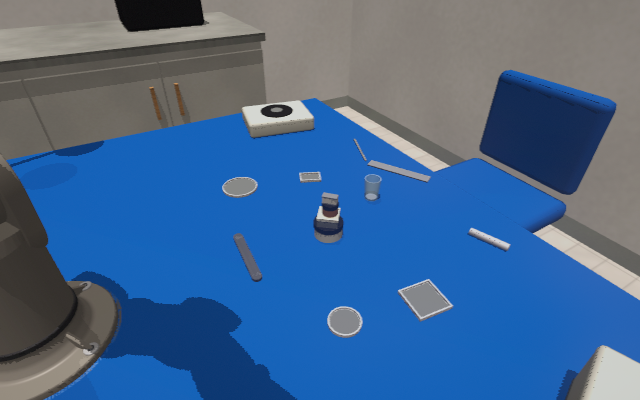

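```bash
cat > fit.py <<'E'
from h import *
from scipy.optimize import least_squares
def shape(name):
    t=np.linspace(0,2*np.pi,72,endpoint=False)
    circ=lambda D:np.c_[np.cos(t),np.sin(t)]*D/2
    rec=lambda a,b:np.array([[1,1],[-1,1],[-1,-1],[1,-1]])*[a/2,b/2]
    return dict(big=circ(.09),small=circ(.06),square=rec(.07,.07),oblong=rec(.056,.040),glass=circ(.042))[name]
def sil(d,name,p,h=.007,z0=0):
    s=shape(name); c,si=np.cos(p[2]),np.sin(p[2]); q=s@np.array([[c,si],[-si,c]])+p[:2]
    P=np.r_[np.c_[q,q[:,0]*0+z0],np.c_[q,q[:,0]*0+z0+h]]
    return cv2.convexHull(proj(d,P).astype(np.float32))[:,0]
def mask(d,uv,rad):
    b=d['color'].astype(int); m=((b[:,:,0]-b[:,:,2])<70).astype(np.uint8)&(b.sum(2)>200)
    m=m.astype(np.uint8)
    n,l,st,c=cv2.connectedComponentsWithStats(m)
    i=min(range(1,n),key=lambda i:np.hypot(*(c[i]-uv))+1e3*(st[i,4]<60))
    M=(l==i).astype(np.uint8); cs,_=cv2.findContours(M,cv2.RETR_EXTERNAL,cv2.CHAIN_APPROX_NONE)
    return max(cs,key=len)[:,0].astype(float)
def fit(ds,name,uvs):
    cons=[mask(d,u,0) for d,u in zip(ds,uvs)]
    best=None
    x0=np.mean([back(d,c.mean(0),.004)[0,:2] for d,c in zip(ds,cons)],0)
    def res(p):
        o=[]
        for d,c in zip(ds,cons):
            H=sil(d,name,p).astype(np.float32)
            o+=[cv2.pointPolygonTest(H,(float(a),float(b)),True)-.5 for a,b in c]
        return o
    for y in ([0] if name in('big','small') else np.linspace(0,np.pi,6,endpoint=False)):
        f=least_squares(res,[*x0,y],diff_step=1e-4,x_scale=[.01,.01,.1],loss='soft_l1')
        if best is None or f.cost<best.cost: best=f
    return best.x,np.sqrt(np.mean(np.square(res(best.x))))
E
python3 - <<'E'
from fit import *
s,d=load('scene0'),load('side0')
T=dict(big=[(442,221),(240,187)],small=[(231,192),(345,321)],square=[(188,228),(425,299)],oblong=[(411,273),(310,177)])
np.set_printoptions(precision=4,suppress=True)
for n,u in T.items():
    print(n,fit([s],n,u[:1]),fit([d],n,u[1:]),fit([s,d],n,u))
a=cv2.resize(s['color'][175:250,265:350],None,fx=4.6,fy=4.6,interpolation=3)
b=cv2.resize(d['color'][180:255,285:370],None,fx=4.6,fy=4.6,interpolation=3)
cv2.imwrite('pics/crop0.png',np.hstack([a,b]))
for dd,u in((s,(307,240)),(d,(328,240)),(s,(317,297)),(d,(372,198))): print(back(dd,u,0))
E
```

```text
big (array([0.4492, 0.2626, 0.0004]), np.float64(0.3009165797368984)) (array([ 0.4426,  0.264 , -0.0024]), np.float64(0.3128140175686115)) (array([0.4469, 0.263 , 0.0026]), np.float64(0.785189609390478))
small (array([ 0.4558, -0.2241,  0.0024]), np.float64(0.26457833007419645)) (array([ 0.449 , -0.2252, -0.0016]), np.float64(0.3473433771627861)) (array([ 0.4497, -0.2252,  0.0029]), np.float64(0.8452074152247724))
square (array([ 0.608 , -0.2578,  3.0275]), np.float64(0.27597452546653956)) (array([ 0.6021, -0.259 ,  1.4552]), np.float64(0.2841999837229957)) (array([ 0.6037, -0.2587,  1.454 ]), np.float64(0.8535934124443314))
oblong (array([0.6311, 0.2133, 2.7208]), np.float64(0.3371925518471126)) (array([0.6257, 0.2143, 2.7344]), np.float64(0.32312138679719765)) (array([0.63  , 0.2136, 2.7243]), np.float64(0.6859176289695916))
[[ 0.579  -0.0028  0.    ]]
[[ 0.5357 -0.0298  0.    ]]
[[0.7304 0.0581 0.    ]]
[[0.716  0.0505 0.    ]]
```

View pics/crop0.png

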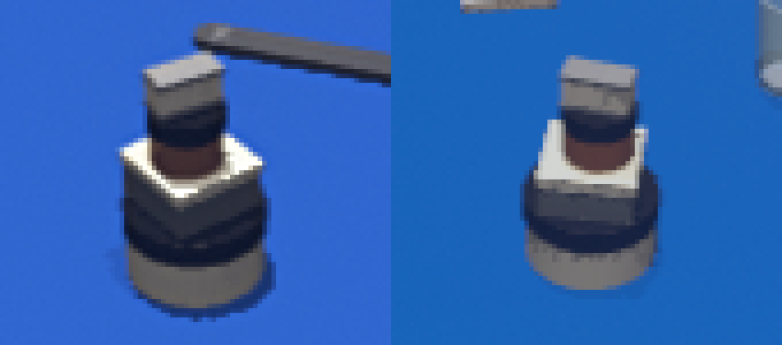

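```bash
cat > go.py <<'E'
import sys
from h import *
# usage: go.py x y z [yawdeg of jaw axis, mod 180]
def plan(x,y,z,yaw=None):
    o=r.get_obs(); M=rot(o['orientation']); p=o['tcp_pos']
    cur=np.arctan2(M[1,1],M[0,1])
    print('t %.1f'%o['clock'],'tcp',p.round(4),'jaw yaw %.2f'%np.rad2deg(cur),'tilt',M[:2,0].round(4),'F',np.array(o['contact_force']).round(1),'w %.4f'%o['grip_width'],'j7 %.2f'%o['joints'][6])
    if x is None: return
    if yaw is None: T=cur
    else:
        T=np.deg2rad(yaw); T=cur+((T-cur+np.pi/2)%np.pi-np.pi/2)
    ty=np.array([np.cos(T),np.sin(T),0]); tx=np.array([0,0,-1.])
    D=np.c_[tx,ty,np.cross(tx,ty)]
    w=R.from_matrix(M.T@D).as_rotvec()
    d=D.T@(np.array([x,y,z])-p)
    print('shift along tool xyz (target axes) m',d.round(4),' in current axes',(M.T@(np.array([x,y,z])-p)).round(4),' turn units',(w/.12).round(3))
if __name__=='__main__':
    a=[float(v) for v in sys.argv[1:]]
    plan(*(a or [None]*3))
E
python3 - <<'E'
from h import *
from go import plan
o=r.get_obs(); M=rot(o['orientation']); d=load('wrist0'); C=rot(d['orientation'])
print('cam in tool: pos',M.T@(d['origin']-o['tcp_pos']),'view',M.T@-C[:,2])
print(M)
plan(.547,-.008,.26,0)
E
```

```text
cam in tool: pos [-1.25449935e-01 -4.12577611e-05 -7.66125648e-02] view [ 9.52670784e-01 -6.32275179e-04  3.04003254e-01]
[[-6.74609634e-04  4.07599439e-01 -9.13160578e-01]
 [ 1.21610611e-03 -9.13159777e-01 -4.07599980e-01]
 [-9.99999033e-01 -1.38547104e-03  1.20342213e-04]]
t 0.1 tcp [ 0.2749 -0.616   0.2476] jaw yaw -65.95 tilt [-0.0007  0.0012] F [-0.9 -0.5  0.7] w 0.0855 j7 -0.08
shift along tool xyz (target axes) m [-0.0124  0.2721 -0.608 ]  in current axes [-0.0119 -0.4443 -0.4963]  turn units [-9.591e+00 -6.000e-03  1.100e-02]
```

Request:
apply_moves(increments="85 -0.001 -0.028 -0.031 0 0 0;85 -0.001 -0.028 -0.031 0 0 0;85 -0.001 -0.028 -0.031 0 0 0;85 -0.001 -0.028 -0.031 0 0 0;85 -0.001 -0.028 -0.031 0 0 0;85 -0.001 -0.028 -0.031 0 0 0;85 -0.001 -0.028 -0.031 0 0 0;85 -0.001 -0.028 -0.031 0 0 0")

```text
clock: 0.95
tcp_pos: [0.4106, -0.3091, 0.2563]
orientation: [1.99, 0.424, -1.99]
contact_force: [0.4, -0.6, 0.3]
grip_width: 0.0852
```

Request:
apply_moves(increments="85 -0.001 -0.028 -0.031 0 0 0;85 -0.001 -0.028 -0.031 0 0 0;85 -0.001 -0.028 -0.031 0 0 0;85 -0.001 -0.028 -0.031 0 0 0;85 -0.001 -0.028 -0.031 0 0 0;85 -0.001 -0.028 -0.031 0 0 0;85 -0.001 -0.025 -0.031 0 0 0;85 0 0 0 0 0 0")

```text
clock: 1.75
tcp_pos: [0.5316, -0.0395, 0.2636]
orientation: [1.988, 0.435, -1.983]
contact_force: [0.6, -0.8, 0.0]
grip_width: 0.0851
```

```bash
python3 go.py .547 -.008 .26 0; python3 -c "
from h import *
d=snap('wrist','wrist1.png')"
```

```text
t 1.8 tcp [ 0.5316 -0.0395  0.2636] jaw yaw -65.44 tilt [0.0016 0.0031] F [ 0.6 -0.8  0. ] w 0.0851 j7 -1.26
shift along tool xyz (target axes) m [ 0.0036  0.0154 -0.0315]  in current axes [ 0.0037 -0.0223 -0.0271]  turn units [-9.518e+00 -3.100e-02  3.000e-03]
```

View pics/wrist1.png

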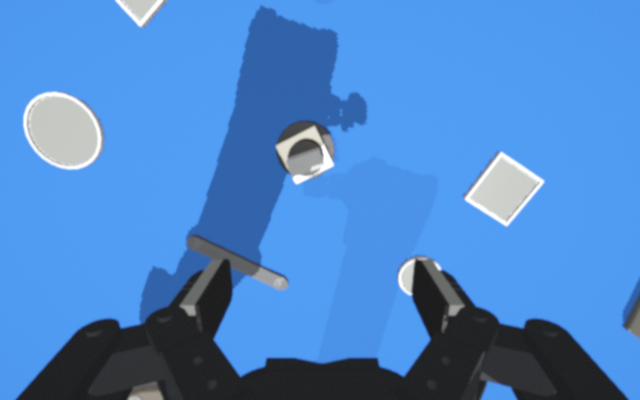

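```bash
python3 - <<'E'
from fit import *
np.set_printoptions(precision=4,suppress=True)
w=load('wrist1')
for n,u in dict(big=(63,130),square=(503,188)).items():
    try: print(n,fit([w],n,[u]))
    except Exception as e: print(n,e)
print(back(w,(305,140),.106),back(w,(305,152),.036), back(w,(306,158),.106))
cv2.imwrite('pics/crop1.png',cv2.resize(w['color'][110:195,260:350],None,fx=6.5,fy=6.5,interpolation=3))
E
```

```text
big (array([0.4418, 0.263 , 0.0002]), np.float64(0.36363501686504435))
square (array([ 0.601 , -0.2607, -0.1156]), np.float64(0.7198411192061218))
[[ 0.5661 -0.007   0.106 ]] [[ 0.5452 -0.0121  0.036 ]] [[ 0.5517 -0.0143  0.106 ]]
```

View pics/crop1.png

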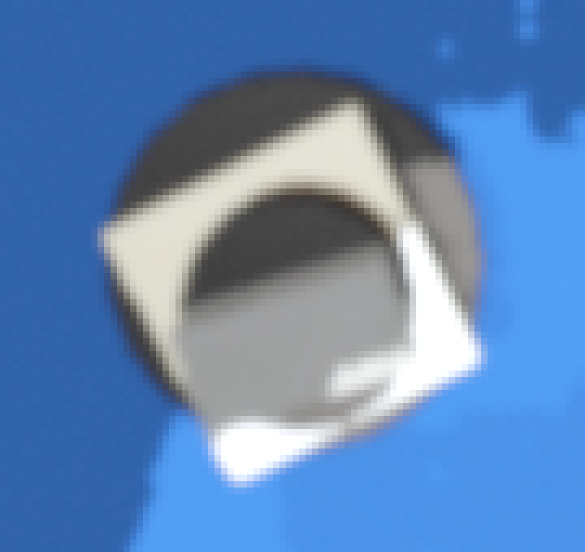

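```bash
python3 - <<'E'
from fit import *
np.set_printoptions(precision=4,suppress=True)
w=load('wrist1')
f=lambda q,z: back(w,np.array(q)/6.5+[259.5,109.5],z)[:,:2]
b=f([(105,230),(358,98),(482,358),(236,482)],.06); print(b,b.mean(0),'sides',np.linalg.norm(b-np.roll(b,1,0),axis=1),[np.rad2deg(np.arctan2(*(b[i]-b[i-1])[::-1])) for i in range(4)])
q=f([(190,305),(385,240),(405,360),(210,420)],.106); print(q,q.mean(0),np.linalg.norm(q-np.roll(q,1,0),axis=1),[np.rad2deg(np.arctan2(*(q[i]-q[i-1])[::-1])) for i in range(4)])
c=f([(290,68),(115,230),(478,240),(180,120),(430,110),(150,365)],.036)
s=least_squares(lambda p:np.hypot(*(c-p).T)-.033,[.545,-.01]);print('tub',s.x,s.fun)
c=f([(182,290),(295,190),(405,300),(220,215)],.088)
s=least_squares(lambda p:np.hypot(*(c-p).T)-.018,[.545,-.01]);print('pot',s.x,s.fun)
E
python3 go.py
```

```text
[[ 0.5431  0.019 ]
 [ 0.5788 -0.0095]
 [ 0.5494 -0.0449]
 [ 0.5135 -0.0165]] [ 0.5462 -0.013 ] sides [0.0462 0.0457 0.046  0.0458] [np.float64(50.14875954064282), np.float64(-38.6695666899951), np.float64(-129.69509685806779), np.float64(141.64906916748535)]
[[ 0.5465  0.0005]
 [ 0.566  -0.0205]
 [ 0.5519 -0.03  ]
 [ 0.5325 -0.0084]] [ 0.5492 -0.0146] [0.0165 0.0287 0.017  0.029 ] [np.float64(32.56920750232577), np.float64(-47.189014571614486), np.float64(-146.13016366942023), np.float64(131.79770034581105)]
tub [ 0.5475 -0.0123] [ 0.     -0.0002 -0.0024 -0.0012  0.0011 -0.0007]
pot [ 0.548  -0.0134] [-0.0012  0.0004 -0.0012  0.0001]
t 1.8 tcp [ 0.5305 -0.0429  0.2632] jaw yaw -65.63 tilt [0.0002 0.0012] F [-0.6 -0.9  0.1] w 0.0850 j7 -1.26
```

Request:
apply_moves(increments="85 0 0 0 -0.98 0 0;85 0 0 0 -0.98 0 0;85 0 0 0 -0.98 0 0;85 0 0 0 -0.98 0 0;85 0 0 0 -0.98 0 0;85 0 0 0 -0.98 0 0;85 0 0 0 -0.98 0 0;85 0 0 0 -0.98 0 0")

```text
clock: 2.6
tcp_pos: [0.5291, -0.0479, 0.263]
orientation: [1.359, 1.104, -1.362]
contact_force: [0.3, 0.6, 0.6]
grip_width: 0.085
```

Request:
apply_moves(increments="85 0 0 0 -0.98 0 0;85 0 0 0 -0.98 0 0;85 0 0 0 -0.98 0 0;85 0 0 0 -0.98 0 0;85 0 0 0 -0.98 0 0;85 0 0 0 -0.98 0 0;85 0 0 0 -0.98 0 0;85 0 0 0 -0.98 0 0")

```text
clock: 3.4
tcp_pos: [0.5291, -0.0479, 0.2629]
orientation: [0.653, 1.47, -0.655]
contact_force: [0.3, 0.2, 0.3]
grip_width: 0.0848
```

```bash
python3 go.py .5492 -.0146 .19 41
```

```text
t 3.4 tcp [ 0.5291 -0.0479  0.2629] jaw yaw 42.01 tilt [-0.001 -0.001] F [0.3 0.2 0.3] w 0.0848 j7 0.54
shift along tool xyz (target axes) m [ 0.0729  0.037  -0.0119]  in current axes [ 0.0729  0.0374 -0.0113]  turn units [0.147 0.    0.012]
```

Request:
apply_moves(increments="85 0.014 0.007 -0.002 0 0 0;85 0.014 0.007 -0.002 0 0 0;85 0.014 0.007 -0.002 0 0 0;85 0.014 0.007 -0.002 0 0 0;85 0.01 0.005 -0.002 0 0 0;85 0.006 0.003 -0.002 0 0 0;85 0 0 0 0 0 0;85 0 0 0 0 0 0")

```text
clock: 4.2
tcp_pos: [0.5488, -0.0131, 0.1915]
orientation: [0.656, 1.469, -0.656]
contact_force: [0.7, 0.6, -0.2]
grip_width: 0.0852
```

```bash
python3 - <<'E'
from fit import *
from go import plan
plan(.5492,-.0146,.19,41)
o=r.get_obs(); d=snap('wrist','wrist2.png')
print('tcp px',proj(d,o['tcp_pos']),proj(d,[.5492,-.0146,.106]))
x,y=proj(d,[.5492,-.0146,.08])[0].astype(int)
x0,y0=x-70,y-70;print(x0,y0)
cv2.imwrite('pics/crop2.png',cv2.resize(d['color'][max(y0,0):y0+130,x0:x0+140],None,fx=5,fy=5,interpolation=3)[:600])
E
```

```text
t 4.2 tcp [ 0.5488 -0.0131  0.1915] jaw yaw 41.86 tilt [ 0.0002 -0.0001] F [ 0.7  0.6 -0.2] w 0.0852 j7 0.40
shift along tool xyz (target axes) m [ 0.0015 -0.0007  0.0014]  in current axes [ 0.0015 -0.0007  0.0014]  turn units [ 0.125  0.002 -0.001]
tcp px [[324.00758926 281.00515631]] [[322.29163998 218.16750307]]
252 136
```

View pics/crop2.png

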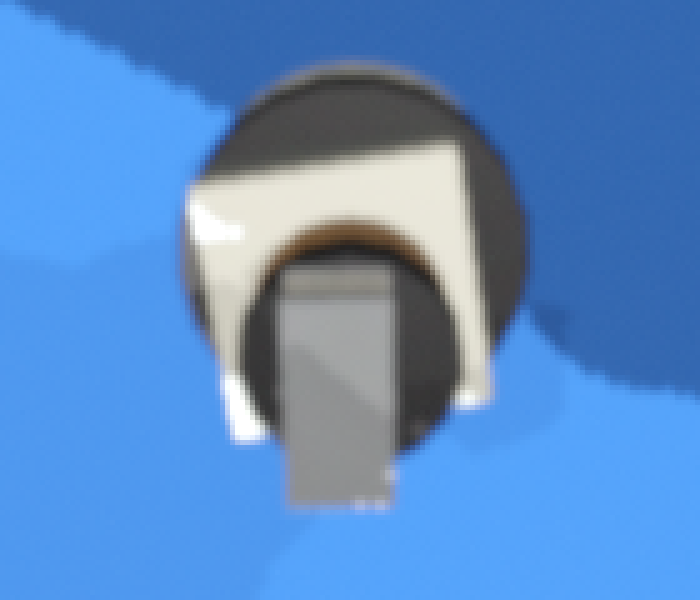

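```bash
cat > meas.py <<'E'
from fit import *
np.set_printoptions(precision=4,suppress=True)
def F(w,s,off): return lambda q,z: back(w,np.array(q)/s+np.array(off)+0.5/s-.5,z)[:,:2]
def quad(b): print(b.mean(0),'sides mm',1e3*np.linalg.norm(b-np.roll(b,1,0),axis=1),'deg',np.array([np.rad2deg(np.arctan2(*(b[i]-b[i-1])[::-1])) for i in range(4)]))
def circ(c,R):
    s=least_squares(lambda p:np.hypot(*(c-p).T)-R,c.mean(0));print('circ',s.x,'res mm',s.fun*1e3)
E
python3 - <<'E'
from meas import *
f=F(load('wrist2'),5,(252,136))
quad(f([(279,299),(394,297),(395,507),(287,507)],.106))
quad(f([(189,185),(460,144),(491,402),(234,441)],.06))
circ(f([(241,360),(460,360),(400,450),(275,270),(425,268)],.088),.018)
circ(f([(350,80),(527,240),(240,115),(460,115),(500,170)],.036),.033)
E
```

```text
[ 0.5468 -0.0151] sides mm [31.8206 16.1677 32.1055 15.848 ] deg [ 133.1245   42.8544  -47.4529 -138.1753]
[ 0.5453 -0.0127] sides mm [46.4341 45.7435 46.0334 45.6944] deg [ 139.8458   50.5321  -40.2235 -128.9645]
circ [ 0.5469 -0.0127] res mm [-1.0718 -1.046  -0.3022 -0.3353 -0.1727]
circ [ 0.5455 -0.0119] res mm [-0.0486  0.304  -0.0033  0.4627 -0.6798]
```

```bash
python3 - <<'E'
from meas import *
o=r.get_obs(); w=load('wrist2'); M=rot(o['orientation'])
im=w['color'].copy()
for xx,c in((.017,(0,0,255)),(.004,(0,255,0))):
    for y in(-.0425,.0425,-.057,.057):
        P=[o['tcp_pos']+M@np.array([xx,y,z]) for z in(-.011,.011)]
        a,b=proj(w,np.array(P)).round().astype(int); cv2.line(im,tuple(map(int,a)),tuple(map(int,b)),c,1)
cv2.imwrite('pics/tips.png',cv2.resize(im[170:400,100:540],None,fx=1.8,fy=1.8,interpolation=2))
E
```

```text
(no output)
```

View pics/tips.png

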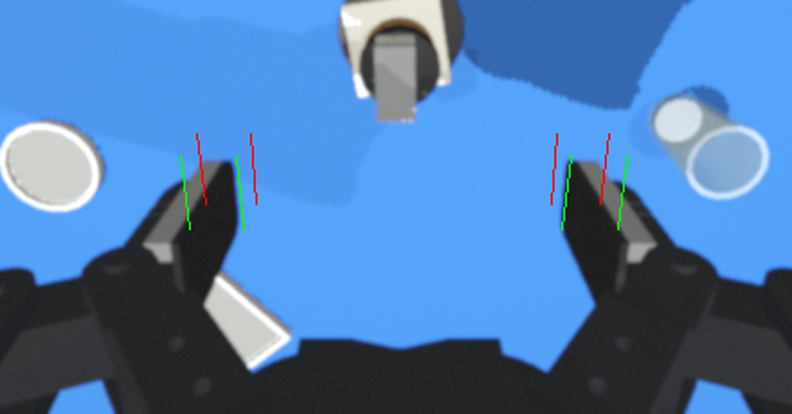

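```bash
python3 go.py .5468 -.0151 .111 42.6
```

```text
t 4.2 tcp [ 0.5489 -0.0133  0.1918] jaw yaw 41.84 tilt [ 0.0009 -0.0002] F [0.4 0.  0.1] w 0.0849 j7 0.40
shift along tool xyz (target axes) m [ 0.0808 -0.0028 -0.0001]  in current axes [ 0.0808 -0.0028 -0.0002]  turn units [-0.111  0.006 -0.004]
```

First correct laterally and go partway down, then check.

Request:
apply_moves(increments="50 0 -0.0028 0 -0.11 0 0;40 0.01 0 0 0 0 0;35 0.015 0 0 0 0 0;30 0.015 0 0 0 0 0;30 0.015 0 0 0 0 0;30 0.01 0 0 0 0 0;30 0.006 0 0 0 0 0;30 0 0 0 0 0 0")

```text
clock: 5.05
tcp_pos: [0.546, -0.0149, 0.1192]
orientation: [0.646, 1.474, -0.647]
contact_force: [0.4, -0.6, -0.3]
grip_width: 0.0302
```

```bash
python3 - <<'E'
from fit import *
from go import plan
plan(.5468,-.0151,.111,42.6)
d=snap('wrist','wrist3.png')
cv2.imwrite('pics/crop3.png',cv2.resize(d['color'][170:400,200:440],None,fx=2.5,fy=2.5,interpolation=3))
E
```

```text
t 5.0 tcp [ 0.546  -0.0149  0.1192] jaw yaw 42.63 tilt [-0.0018  0.0002] F [ 0.4 -0.6 -0.3] w 0.0302 j7 0.35
shift along tool xyz (target axes) m [0.0082 0.0005 0.0007]  in current axes [0.0082 0.0005 0.0007]  turn units [ 0.005 -0.011  0.01 ]
```

View pics/crop3.png

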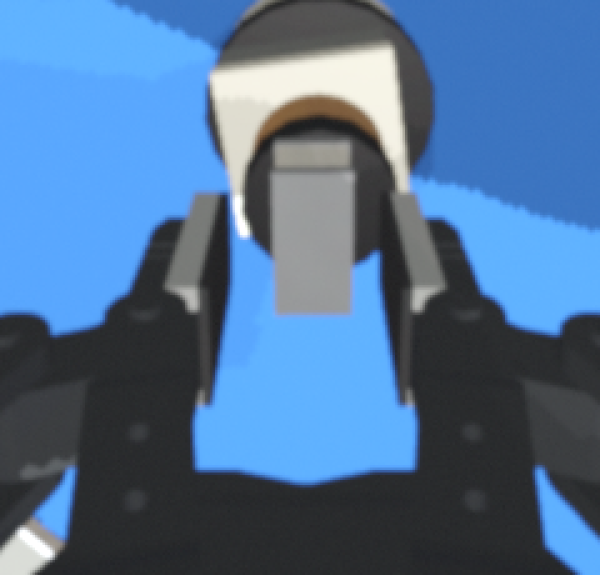

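Request:
apply_moves(increments="30 0.002 0.0013 0.0007 0 0 0;30 0.006 0 0 0 0 0;26 0 0 0 0 0 0;22 0 0 0 0 0 0;19 0 0 0 0 0 0;16 0 0 0 0 0 0;10 0 0 0 0 0 0;10 0 0 0 0 0 0", squeeze=25)

```text
clock: 5.9
tcp_pos: [0.5482, -0.0146, 0.1126]
orientation: [0.646, 1.472, -0.646]
contact_force: [-0.4, 0.5, 1.4]
grip_width: 0.0151
```

```bash
python3 go.py .6262 .2140 .12 66.5
```

```text
t 5.9 tcp [ 0.5482 -0.0146  0.1126] jaw yaw 42.62 tilt [ 0.0006 -0.0001] F [-0.4  0.5  1.4] w 0.0151 j7 0.34
shift along tool xyz (target axes) m [-0.0074  0.2408 -0.0196]  in current axes [-0.0074  0.2122 -0.1154]  turn units [-3.474e+00  4.000e-03 -2.000e-03]
```

Request:
apply_moves(increments="10 -0.003 0 0 0 0 0;10 -0.01 0 0 0 0 0;10 -0.02 0 0 0 0 0;10 -0.02 0 0 0 0 0;10 -0.01 0 0 -0.87 0 0;10 0 0 0 -0.87 0 0;10 0 0 0 -0.87 0 0;10 0 0 0 -0.87 0 0")

```text
clock: 6.7
tcp_pos: [0.548, -0.0147, 0.1762]
orientation: [0.318, 1.547, -0.318]
contact_force: [0.2, -0.2, 0.5]
grip_width: 0.015
```

Request:
apply_moves(increments="10 0 0.02 -0.002 0 0 0;10 0 0.035 -0.003 0 0 0;10 0 0.04 -0.003 0 0 0;10 0 0.04 -0.003 0 0 0;10 0 0.04 -0.003 0 0 0;10 0 0.035 -0.003 0 0 0;10 0 0.03 -0.003 0 0 0;10 0 0 0 0 0 0")

```text
clock: 7.5
tcp_pos: [0.6248, 0.2196, 0.1764]
orientation: [0.32, 1.548, -0.313]
contact_force: [-1.2, 0.9, 0.6]
grip_width: 0.0152
```

```bash
python3 - <<'E'
from meas import *
from go import plan
plan(.6262,.2140,.10,66.5)
d=snap('wrist','wrist4.png'); sc=snap('scene','scene4.png')
print('tray px',proj(d,[.6262,.214,.005]))
a=cv2.resize(d['color'][100:400,140:500],None,fx=1.5,fy=1.5,interpolation=3)
b=cv2.resize(sc['color'][160:250,270:345],None,fx=5,fy=5,interpolation=3)
cv2.imwrite('pics/crop4.png',np.hstack([a[:450],b[:450]])[:,:800])
E
```

```text
t 7.5 tcp [0.6248 0.2196 0.1764] jaw yaw 66.89 tilt [0.0007 0.0045] F [-1.2  0.9  0.6] w 0.0152 j7 0.41
shift along tool xyz (target axes) m [ 0.0764 -0.0046  0.0035]  in current axes [ 0.0763 -0.0049  0.0036]  turn units [ 0.056 -0.009 -0.037]
tray px [[317.2067 190.0973]]
```

View pics/crop4.png

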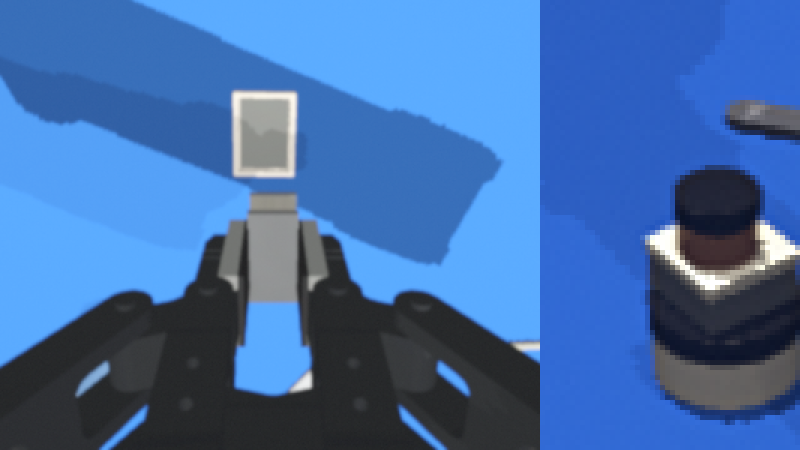

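```bash
python3 - <<'E'
from meas import *
from go import plan
w=load('wrist4'); p,e=fit([w],'oblong',[(316,190)]); print(p,np.rad2deg(p[2])%180,e)
o=r.get_obs(); M=rot(o['orientation'])
# centre of held buffer underside from image: far/near top corners
f=F(w,1.5,(140,100))
quad(f([(249,212),(298,212),(297,301),(249,301)],o['tcp_pos'][2]-.005))
plan(*p[:2],.06,np.rad2deg(p[2])-90)
E
```

```text
[0.6252 0.2128 2.7284] 156.32480546937046 1.2421912943297453
[0.6228 0.2197] sides mm [31.6719 14.9782 31.6835 15.6477] deg [ 155.9543   66.7309  -22.8347 -113.319 ]
t 7.6 tcp [0.6249 0.2141 0.1756] jaw yaw 66.63 tilt [-0.0001  0.    ] F [-0.6 -0.9 -0.2] w 0.0153 j7 0.42
shift along tool xyz (target axes) m [ 0.1156 -0.0011  0.0008]  in current axes [ 0.1156 -0.0011  0.0008]  turn units [ 0.044 -0.001  0.   ]
```

Request:
apply_moves(increments="10 0.01 -0.001 0.002 0 0 0;10 0.025 0 0 0 0 0;10 0.03 0 0 0 0 0;10 0.03 0 0 0 0 0;10 0.025 0 0 0 0 0;10 0.015 0 0 0 0 0;10 0.006 0 0 0 0 0;10 0 0 0 0 0 0")

```text
clock: 8.4
tcp_pos: [0.6265, 0.211, 0.0339]
orientation: [0.321, 1.547, -0.322]
contact_force: [-0.0, 0.2, -0.5]
grip_width: 0.0148
```

```bash
python3 go.py .6252 .2128 .0276 66.3
```

```text
t 8.4 tcp [0.6265 0.211  0.0339] jaw yaw 66.50 tilt [-0.0008 -0.0005] F [-0.   0.2 -0.5] w 0.0148 j7 0.33
shift along tool xyz (target axes) m [ 0.0063  0.0011 -0.0019]  in current axes [ 0.0063  0.0012 -0.0019]  turn units [ 0.029 -0.004  0.006]
```

Request:
apply_moves(increments="10 0.0015 0.001 0 0 0 0;10 0.001 0 0 0 0 0;10 0.001 0 0 0 0 0;10 0.0005 0 0 0 0 0;10 0.0005 0 0 0 0 0;10 0 0 0 0 0 0;10 0 0 0 0 0 0;10 0 0 0 0 0 0")

```text
clock: 9.2
tcp_pos: [0.627, 0.2127, 0.0298]
orientation: [0.321, 1.547, -0.321]
contact_force: [-0.4, -0.3, -0.2]
grip_width: 0.0151
```

Request:
apply_moves(increments="10 0.0005 0 0 0 0 0;10 0.0005 0 0 0 0 0;10 0.0005 0 0 0 0 0;10 0 0 0 0 0 0;10 0 0 0 0 0 0;10 0 0 0 0 0 0;10 0 0 0 0 0 0;10 0 0 0 0 0 0")

```text
clock: 10.0
tcp_pos: [0.627, 0.2127, 0.0283]
orientation: [0.321, 1.547, -0.321]
contact_force: [0.3, -0.0, -0.0]
grip_width: 0.0152
```

Request:
apply_moves(increments="10 0.0005 0 0 0 0 0;10 0.0005 0 0 0 0 0;10 0 0 0 0 0 0;10 0 0 0 0 0 0;10 0 0 0 0 0 0;10 0 0 0 0 0 0;10 0 0 0 0 0 0;10 0 0 0 0 0 0")

```text
clock: 10.8
tcp_pos: [0.627, 0.2127, 0.0276]
orientation: [0.321, 1.547, -0.321]
contact_force: [-1.1, -1.1, 4.7]
grip_width: 0.0149
```

Request:
apply_moves(increments="17 0 0 0 0 0 0;19 0 0 0 0 0 0;22 0 0 0 0 0 0;26 0 0 0 0 0 0;26 -0.005 0 0 0 0 0;26 -0.02 0 0 0 0 0;30 -0.03 0 0 0 0 0;40 -0.04 0 0 0 0 0")

```text
clock: 11.6
tcp_pos: [0.6262, 0.2124, 0.1234]
orientation: [0.32, 1.549, -0.322]
contact_force: [-0.1, -0.2, -0.8]
grip_width: 0.0398
```

```bash
python3 - <<'E'
from meas import *
from go import plan
d=snap('wrist','wrist5.png')
plan(.5469,-.0127,.20,42)
cv2.imwrite('pics/crop5.png',cv2.resize(d['color'][100:360,200:440],None,fx=2.3,fy=2.3,interpolation=3))
E
```

```text
t 11.7 tcp [0.63   0.2148 0.1319] jaw yaw 66.55 tilt [0.0087 0.0038] F [2.  1.4 4. ] w 0.0403 j7 0.39
shift along tool xyz (target axes) m [-0.0681 -0.214   0.1135]  in current axes [-0.0697 -0.2413  0.0147]  turn units [ 3.571  0.041 -0.069]
```

View pics/crop5.png

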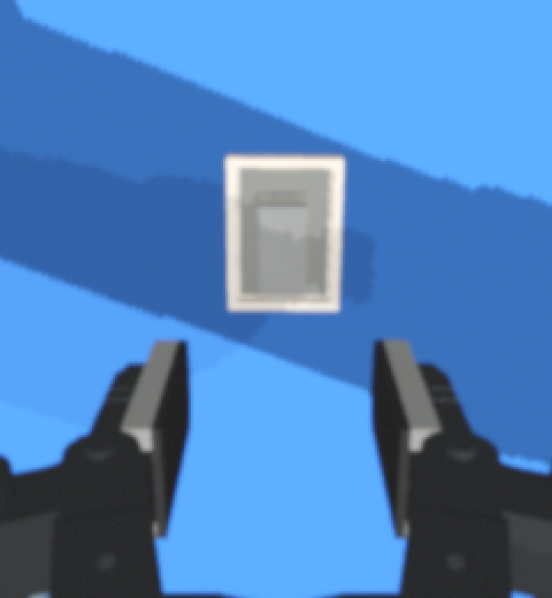

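Request:
apply_moves(increments="60 -0.03 0 0 0 0 0;85 -0.03 -0.02 0.001 0 0 0;85 -0.01 -0.035 0.002 0 0 0;85 0 -0.04 0.003 0 0 0;85 0 -0.04 0.003 0 0 0;85 0 -0.04 0.003 0 0 0;85 0 -0.04 0.002 0 0 0;85 0 -0.025 0.001 0 0 0")

```text
clock: 12.45
tcp_pos: [0.5443, -0.0167, 0.1936]
orientation: [0.322, 1.545, -0.325]
contact_force: [0.3, 0.1, 0.3]
grip_width: 0.0844
```

Request:
apply_moves(increments="85 0 0 0 0.8 0 0;85 0 0 0 0.8 0 0;85 0 0 0 0.8 0 0;85 0 0 0 0 0 0;85 0 0 0 0 0 0;85 0 0 0 0 0 0;85 0 0 0 0 0 0;85 0 0 0 0 0 0")

```text
clock: 13.25
tcp_pos: [0.5452, -0.0134, 0.1923]
orientation: [0.545, 1.501, -0.545]
contact_force: [0.2, 0.2, -0.0]
grip_width: 0.0852
```

```bash
python3 - <<'E'
from meas import *
from go import plan
plan(.5469,-.0127,.19,50.5)
d=snap('wrist','wrist6.png')
x,y=proj(d,[.5469,-.0127,.06])[0].astype(int)
x0,y0=max(x-70,0),max(y-60,0);print(x0,y0)
cv2.imwrite('pics/crop6.png',cv2.resize(d['color'][y0:y0+120,x0:x0+140],None,fx=5,fy=5,interpolation=3))
E
```

```text
t 13.2 tcp [ 0.5452 -0.0134  0.1923] jaw yaw 50.08 tilt [-0.0001  0.0001] F [ 0.2  0.2 -0. ] w 0.0852 j7 0.53
shift along tool xyz (target axes) m [0.0023 0.0016 0.0009]  in current axes [0.0023 0.0016 0.0009]  turn units [-0.061 -0.001 -0.   ]
254 138
```

View pics/crop6.png

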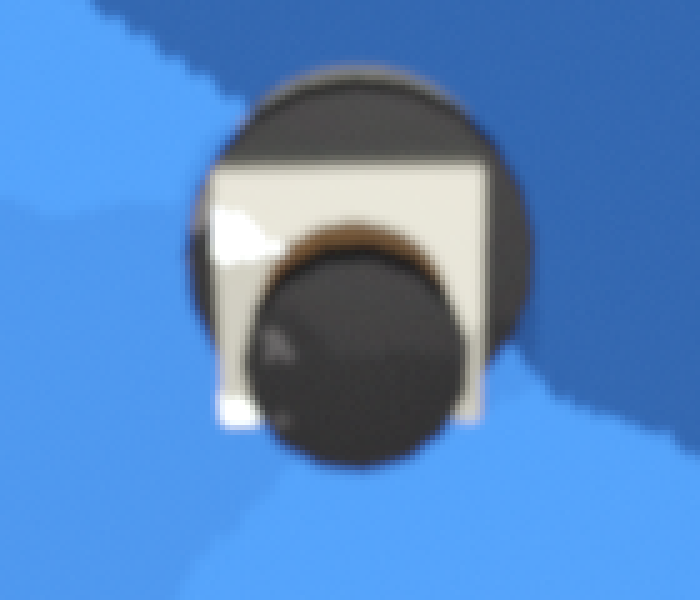

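```bash
python3 - <<'E'
from meas import *
from go import plan
f=F(load('wrist6'),5,(254,138))
circ(f([(246,360),(465,360),(356,247),(356,468),(279,436),(433,436)],.088),.018)
quad(f([(210,167),(489,162),(482,423),(219,428)],.06))
circ(f([(362,85),(533,250),(255,115),(470,115),(190,260)],.036),.033)
plan(.5469,-.0127,.081,50)
E
```

```text
circ [ 0.5468 -0.0131] res mm [-0.9531 -1.025  -0.0802  0.3554 -0.3336 -0.2295]
[ 0.5452 -0.0128] sides mm [46.9168 46.7576 46.8123 46.4592] deg [ 140.5198   51.0745  -39.8468 -128.7919]
circ [ 0.5463 -0.0107] res mm [-0.5068 -1.0241  0.3044  0.3808 -0.9763]
t 13.3 tcp [ 0.5452 -0.0134  0.1923] jaw yaw 50.07 tilt [-0.0001  0.0001] F [-0.4  0.2 -0.4] w 0.0850 j7 0.53
shift along tool xyz (target axes) m [0.1113 0.0017 0.0008]  in current axes [0.1113 0.0017 0.0009]  turn units [ 0.01  -0.001  0.   ]
```

Request:
apply_moves(increments="70 0.01 0.002 0.001 0 0 0;60 0.02 0 0 0 0 0;55 0.025 0 0 0 0 0;55 0.025 0 0 0 0 0;55 0.015 0 0 0 0 0;55 0.008 0 0 0 0 0;55 0.004 0 0 0 0 0;55 0 0 0 0 0 0")

```text
clock: 14.1
tcp_pos: [0.5475, -0.0124, 0.0854]
orientation: [0.546, 1.501, -0.545]
contact_force: [-1.2, -0.0, -0.3]
grip_width: 0.0548
```

```bash
python3 - <<'E'
from meas import *
from go import plan
plan(.5473,-.0125,.084,50)
d=snap('wrist','wrist7.png')
c=d['color'][290]; g=c.astype(int).sum(1)
# finger inner edges vs pot: print dark runs on rows through the pot top
for v in (225,240,255,270):
    m=(d['color'][v].astype(int).sum(1)<200).astype(int); e=np.flatnonzero(np.diff(m)); print(v,e)
E
```

```text
t 14.1 tcp [ 0.5475 -0.0124  0.0854] jaw yaw 50.05 tilt [0.0003 0.0001] F [-1.2 -0.  -0.3] w 0.0548 j7 0.42
shift along tool xyz (target axes) m [ 0.0014 -0.0002 -0.0001]  in current axes [ 0.0014 -0.0002 -0.0001]  turn units [ 0.007  0.001 -0.002]
225 []
240 [273 274 365 375]
255 [259 264 293 351 365 370 378 384]
270 [230 238 252 265 287 357 377 390 404 412]
```

Request:
apply_moves(increments="50 0.001 0.0005 0 0 0 0;46 0 0 0 0 0 0;43 0 0 0 0 0 0;41 0 0 0 0 0 0;39 0 0 0 0 0 0;37 0 0 0 0 0 0;32 0 0 0 0 0 0;30 0 0 0 0 0 0", squeeze=25)

```text
clock: 14.95
tcp_pos: [0.5477, -0.0122, 0.0845]
orientation: [0.546, 1.501, -0.546]
contact_force: [-1.3, 0.5, 2.0]
grip_width: 0.0349
```

Request:
apply_moves(increments="30 0 0 0 0 0 0;30 -0.003 0 0 0 0 0;30 -0.01 0 0 0 0 0;30 -0.02 0 0 0 0 0;30 -0.025 0 0 0 0 0;30 -0.02 0 0 0 0 0;30 -0.01 0 0 0 0 0;30 0 0 0 0 0 0")

```text
clock: 15.75
tcp_pos: [0.5485, -0.0121, 0.1739]
orientation: [0.546, 1.498, -0.545]
contact_force: [-0.7, -0.3, -1.3]
grip_width: 0.035
```

```bash
python3 go.py .449 -.2252 .12 -25
```

```text
t 15.8 tcp [ 0.5485 -0.0121  0.1739] jaw yaw 50.03 tilt [ 0.0029 -0.0002] F [-0.7 -0.3 -1.3] w 0.0350 j7 0.51
shift along tool xyz (target axes) m [ 5.390e-02 -1.000e-04  2.352e-01]  in current axes [ 0.0536 -0.2273  0.0605]  turn units [ 1.0913e+01  7.0000e-03 -2.5000e-02]
```

Request:
apply_moves(increments="30 0 -0.015 0.004 0 0 0;30 0 -0.03 0.008 0 0 0;30 0 -0.035 0.009 0 0 0;30 0 -0.04 0.01 0 0 0;30 0 -0.04 0.01 0 0 0;30 0 -0.035 0.01 0 0 0;30 0 -0.022 0.006 0 0 0;30 0 -0.01 0.003 0 0 0")

```text
clock: 16.55
tcp_pos: [0.4447, -0.2278, 0.1709]
orientation: [0.549, 1.503, -0.551]
contact_force: [0.4, 0.1, -0.6]
grip_width: 0.0348
```

Request:
apply_moves(increments="30 0.01 0 0 0 0 0;30 0.015 0 0 0 0 0;30 0.01 0 0 0 0 0;30 0 0 0 0 0 0;30 0 0 0 0 0 0;30 0 0 0 0 0 0;30 0 0 0 0 0 0;30 0 0 0 0 0 0")

```text
clock: 17.35
tcp_pos: [0.4481, -0.2248, 0.1378]
orientation: [0.545, 1.5, -0.546]
contact_force: [0.2, -0.8, 0.1]
grip_width: 0.0352
```

```bash
python3 - <<'E'
from meas import *
from go import plan
d=snap('wrist','wrist8.png')
u=proj(d,[.449,-.2252,.005])[0]; print(u)
p,e=fit([d],'small',[u]); print(p,e)
plan(*p[:2],.0275,50)
cv2.imwrite('pics/crop8.png',cv2.resize(d['color'][100:360,180:460],None,fx=2,fy=2,interpolation=3))
E
```

```text
[323.276  198.5301]
[ 0.4513 -0.2291  0.1216] 10.83829385798005
t 17.4 tcp [ 0.448  -0.2248  0.1376] jaw yaw 50.04 tilt [ 0.0006 -0.0004] F [ 0.2 -0.1 -0.9] w 0.0352 j7 0.95
shift along tool xyz (target axes) m [ 0.1101 -0.0011  0.0053]  in current axes [ 0.1101 -0.0011  0.0053]  turn units [ 0.005  0.006 -0.001]
```

Request:
apply_moves(increments="30 0.01 -0.001 0.001 0 0 0;30 0.02 0 0 0 0 0;30 0.025 0 0 0 0 0;30 0.025 0 0 0 0 0;30 0.016 0 0 0 0 0;30 0.008 0 0 0 0 0;30 0.003 0 0 0 0 0;30 0 0 0 0 0 0")

```text
clock: 18.2
tcp_pos: [0.448, -0.2261, 0.0303]
orientation: [0.546, 1.501, -0.546]
contact_force: [0.8, 0.1, 0.1]
grip_width: 0.0346
```

Request:
apply_moves(increments="30 0.0005 0 0 0 0 0;30 0.0005 0 0 0 0 0;30 0.0005 0 0 0 0 0;30 0 0 0 0 0 0;30 0 0 0 0 0 0;30 0 0 0 0 0 0;30 0 0 0 0 0 0;30 0 0 0 0 0 0")

```text
clock: 19.0
tcp_pos: [0.4479, -0.2261, 0.0288]
orientation: [0.546, 1.501, -0.546]
contact_force: [0.9, 0.1, 0.4]
grip_width: 0.0353
```

Request:
apply_moves(increments="30 0.0005 0 0 0 0 0;30 0.0005 0 0 0 0 0;30 0.0005 0 0 0 0 0;30 0 0 0 0 0 0;30 0 0 0 0 0 0;30 0 0 0 0 0 0;30 0 0 0 0 0 0;30 0 0 0 0 0 0")

```text
clock: 19.8
tcp_pos: [0.4479, -0.2261, 0.0275]
orientation: [0.546, 1.501, -0.546]
contact_force: [-0.8, 0.5, 6.2]
grip_width: 0.0349
```

Request:
apply_moves(increments="37 0 0 0 0 0 0;40 0 0 0 0 0 0;44 0 0 0 0 0 0;48 0 0 0 0 0 0;48 -0.005 0 0 0 0 0;48 -0.02 0 0 0 0 0;55 -0.035 0 0 0 0 0;70 -0.04 0 0 0 0 0")

```text
clock: 20.6
tcp_pos: [0.447, -0.2256, 0.1279]
orientation: [0.546, 1.504, -0.545]
contact_force: [0.6, -0.4, 0.3]
grip_width: 0.068
```

Request:
apply_moves(increments="85 -0.03 0 0 0 0 0;85 -0.025 0 0 0.95 0 0;85 -0.01 0 0 0.95 0 0;85 0 0 0 0.95 0 0;85 0 0 0 0.95 0 0;85 0 0 0 0.95 0 0;85 0 0 0 0.95 0 0;85 0 0 0 0.95 0 0")

```text
clock: 21.4
tcp_pos: [0.4478, -0.226, 0.1926]
orientation: [1.157, 1.242, -1.157]
contact_force: [-0.2, -0.2, 0.0]
grip_width: 0.0846
```

Request:
apply_moves(increments="85 0 0 0 0.95 0 0;85 0 0 0 0.95 0 0;85 0 0 0 0.95 0 0;85 0 0 0 0.95 0 0;85 0 0 0 0.95 0 0;85 0 0 0 0.95 0 0;85 0 0 0 0.6 0 0;85 0 0 0 0 0 0")

```text
clock: 22.2
tcp_pos: [0.4478, -0.2259, 0.1926]
orientation: [1.691, 0.806, -1.69]
contact_force: [-0.1, 0.5, -0.3]
grip_width: 0.0849
```

```bash
python3 go.py .5455 -.0128 .17 -39.2
```

```text
t 22.2 tcp [ 0.4478 -0.2259  0.1926] jaw yaw -39.01 tilt [ 0.0002 -0.0001] F [-0.1  0.5 -0.3] w 0.0849 j7 -0.44
shift along tool xyz (target axes) m [ 0.0226 -0.059  -0.2269]  in current axes [ 0.0226 -0.0583 -0.2271]  turn units [ 0.027 -0.    -0.001]
```

Request:
apply_moves(increments="85 0 -0.005 -0.02 0 0 0;85 0 -0.008 -0.03 0 0 0;85 0 -0.01 -0.037 0 0 0;85 0 -0.01 -0.04 0 0 0;85 0 -0.01 -0.04 0 0 0;85 0 -0.009 -0.037 0 0 0;85 0 -0.006 -0.023 0 0 0;85 0 0 0 0 0 0")

```text
clock: 23.0
tcp_pos: [0.5468, -0.0085, 0.1927]
orientation: [1.687, 0.814, -1.683]
contact_force: [-0.8, 0.6, 0.4]
grip_width: 0.0851
```

Request:
apply_moves(increments="85 0 0 0 0 0 0;85 0 0 0 0 0 0;85 0 0 0 0 0 0;85 0 0 0 0 0 0;85 0 0 0 0 0 0;85 0 0 0 0 0 0;85 0 0 0 0 0 0;85 0 0 0 0 0 0")

```text
clock: 23.8
tcp_pos: [0.5457, -0.0132, 0.1923]
orientation: [1.69, 0.806, -1.69]
contact_force: [0.7, -0.6, 1.1]
grip_width: 0.0845
```

```bash
python3 - <<'E'
from meas import *
from go import plan
plan(.5455,-.0128,.17,-39.2)
d=snap('wrist','wrist9.png'); sd=snap('side','side9.png')
x,y=proj(d,[.5455,-.0128,.05])[0].astype(int)
x0,y0=x-60,y-60;print(x0,y0)
a=cv2.resize(d['color'][y0:y0+120,x0:x0+120],None,fx=5,fy=5,interpolation=3)
b=cv2.resize(sd['color'][285:355,320:370],None,fx=4,fy=4,interpolation=3); b=np.pad(b,((0,600-b.shape[0]),(0,0),(0,0)))
cv2.imwrite('pics/crop9.png',np.hstack([a,b]))
E
```

```text
t 23.8 tcp [ 0.5457 -0.0132  0.1923] jaw yaw -38.99 tilt [-0. -0.] F [ 0.7 -0.6  1.1] w 0.0845 j7 -0.92
shift along tool xyz (target axes) m [ 0.0223 -0.0004 -0.0002]  in current axes [ 0.0223 -0.0004 -0.0002]  turn units [ 0.03  0.   -0.  ]
261 132
```

View pics/crop9.png

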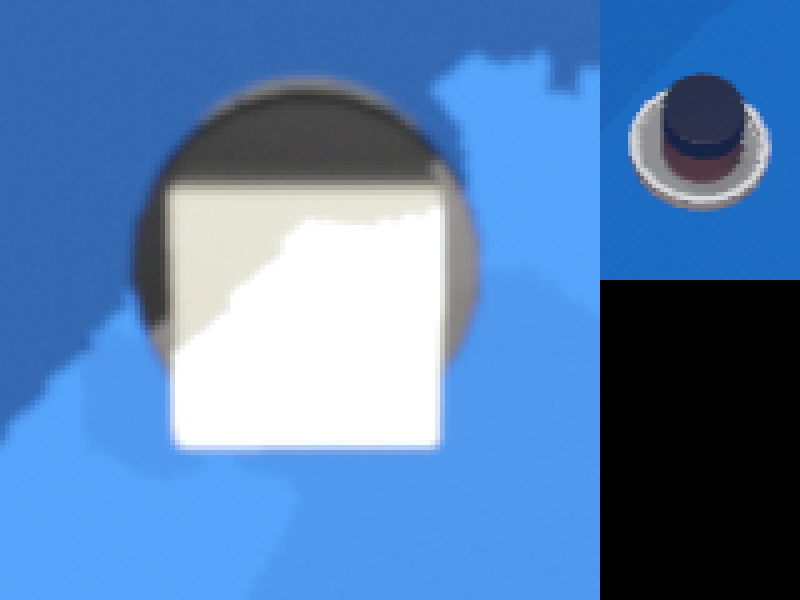

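```bash
python3 - <<'E'
from meas import *
from go import plan
f=F(load('wrist9'),5,(261,132))
quad(f([(166,184),(443,184),(440,448),(174,448)],.06))
circ(f([(305,90),(135,260),(478,260),(190,140),(420,140)],.036),.033)
plan(.5455,-.0128,.062,-39.2)
E
```

```text
[ 0.5455 -0.0126] sides mm [47.2781 46.3346 47.2789 46.9366] deg [  51.1049  -39.0503 -128.1655  140.9555]
circ [ 0.5467 -0.0111] res mm [ 0.9514 -1.1483 -0.9868 -0.3863 -0.6343]
t 23.9 tcp [ 0.5457 -0.0132  0.1923] jaw yaw -38.99 tilt [ 0. -0.] F [-0.4 -0.6 -0.1] w 0.0848 j7 -0.92
shift along tool xyz (target axes) m [ 0.1303 -0.0003 -0.0002]  in current axes [ 0.1303 -0.0004 -0.0002]  turn units [ 0.03 -0.   -0.  ]
```

Request:
apply_moves(increments="75 0.015 0.0003 0 0 0 0;66 0.025 0 0 0 0 0;66 0.03 0 0 0 0 0;66 0.03 0 0 0 0 0;66 0.018 0 0 0 0 0;66 0.009 0 0 0 0 0;66 0.005 0 0 0 0 0;66 0 0 0 0 0 0")

```text
clock: 24.7
tcp_pos: [0.5461, -0.0133, 0.0604]
orientation: [1.69, 0.806, -1.69]
contact_force: [-0.2, -0.1, 0.3]
grip_width: 0.0662
```

```bash
python3 - <<'E'
from meas import *
from go import plan
plan(.546,-.0128,.060,-39.1)
d=snap('wrist','wrist10.png')
for v in (250,265,280):
    m=(d['color'][v].astype(int).sum(1)); e=np.flatnonzero(np.abs(m[2:]-m[:-2])>150)+1; print(v,e[(e>200)&(e<450)])
E
```

```text
t 24.7 tcp [ 0.5461 -0.0133  0.0604] jaw yaw -38.99 tilt [0.0001 0.    ] F [-0.2 -0.1  0.3] w 0.0662 j7 -1.02
shift along tool xyz (target axes) m [ 0.0004 -0.0004 -0.0003]  in current axes [ 0.0004 -0.0004 -0.0003]  turn units [ 0.016 -0.001 -0.   ]
250 [268 269 270 372 373 374 381 382]
265 [242 269 270 271 372 373 389 390 391 420]
280 [234 271 272 388 389 390 432 433]
```

Request:
apply_moves(increments="60 0 0 0 0 0 0;56 0 0 0 0 0 0;53 0 0 0 0 0 0;51 0 0 0 0 0 0;49 0 0 0 0 0 0;47 0 0 0 0 0 0;42 0 0 0 0 0 0;40 0 0 0 0 0 0", squeeze=30)

```text
clock: 25.55
tcp_pos: [0.5461, -0.0134, 0.0605]
orientation: [1.691, 0.806, -1.69]
contact_force: [-0.6, -0.1, 2.4]
grip_width: 0.0449
```

Request:
apply_moves(increments="40 0 0 0 0 0 0;40 -0.003 0 0 0 0 0;40 -0.01 0 0 0 0 0;40 -0.02 0 0 0 0 0;40 -0.025 0 0 0 0 0;40 -0.02 0 0 0 0 0;40 -0.01 0 0 0 0 0;40 0 0 0 0 0 0")

```text
clock: 26.35
tcp_pos: [0.5468, -0.0134, 0.1499]
orientation: [1.693, 0.805, -1.688]
contact_force: [0.2, -0.4, -0.7]
grip_width: 0.0454
```

```bash
python3 - <<'E'
from meas import *
from go import plan
d=load('wrist0')
p,e=fit([load('side0')],'square',[(425,299)]);print(p,np.rad2deg(p[2])%90,e)
p,e=fit([load('scene0')],'square',[(188,228)]);print(p,np.rad2deg(p[2])%90,e)
p,e=fit([load('wrist1')],'square',[(503,188)]);print(p,np.rad2deg(p[2])%90,e)
plan(.601,-.2605,.12,-6.6)
E
```

```text
[ 0.6021 -0.259   1.4552] 83.37578748075659 0.2841999837229957
[ 0.608  -0.2578  3.0275] 83.46452971360569 0.27597452546653956
[ 0.601  -0.2607 -0.1156] 83.37472824760493 0.7198411192061218
t 26.4 tcp [ 0.5468 -0.0134  0.1499] jaw yaw -39.01 tilt [ 0.0029 -0.0001] F [ 0.2 -0.4 -0.7] w 0.0454 j7 -0.95
shift along tool xyz (target axes) m [0.0299 0.0823 0.2392]  in current axes [0.0301 0.1976 0.1579]  turn units [-4.713 -0.009 -0.023]
```

Request:
apply_moves(increments="40 0 0 0 -0.94 0 0;40 0 0 0 -0.94 0 0;40 0 0 0 -0.94 0 0;40 0 0 0 -0.94 0 0;40 0 0 0 -0.94 0 0;40 0 0.006 0.018 0 0 0;40 0 0.01 0.03 0 0 0;40 0 0.012 0.036 0 0 0")

```text
clock: 27.15
tcp_pos: [0.5634, -0.0995, 0.1472]
orientation: [1.292, 1.156, -1.293]
contact_force: [1.5, -1.5, 0.2]
grip_width: 0.0456
```

Request:
apply_moves(increments="40 0 0.013 0.038 0 0 0;40 0 0.013 0.038 0 0 0;40 0 0.013 0.036 0 0 0;40 0 0.01 0.028 0 0 0;40 0 0.005 0.015 0 0 0;40 0 0 0 0 0 0;40 0 0 0 0 0 0;40 0 0 0 0 0 0")

```text
clock: 27.95
tcp_pos: [0.5996, -0.2575, 0.1482]
orientation: [1.293, 1.155, -1.292]
contact_force: [0.4, 0.4, 0.3]
grip_width: 0.0453
```

```bash
python3 - <<'E'
from meas import *
from go import plan
plan(.601,-.2605,.03,-6.6)
d=snap('wrist','wrist11.png')
u=proj(d,[.601,-.2605,.005])[0]; print(u)
try: print(fit([d],'square',[u]))
except Exception as e: print(e)
cv2.imwrite('pics/crop11.png',cv2.resize(d['color'][100:360,180:460],None,fx=2,fy=2,interpolation=3))
E
```

```text
t 27.9 tcp [ 0.5996 -0.2575  0.1482] jaw yaw -6.50 tilt [-0.0003  0.0014] F [0.4 0.4 0.3] w 0.0453 j7 -0.03
shift along tool xyz (target axes) m [0.1182 0.0017 0.0029]  in current axes [0.1182 0.0018 0.003 ]  turn units [ 0.014 -0.011  0.004]
[324.9504 196.2333]
(array([ 0.5951, -0.3032,  1.4293]), np.float64(32.68466121688803))
```

View pics/crop11.png

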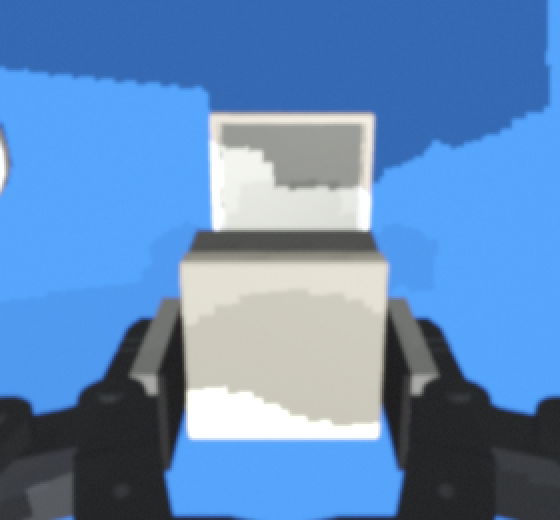

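```bash
python3 - <<'E'
from meas import *
f=F(load('wrist11'),2,(180,100))
a=f([(209,113),(375,112)],.007); v=a[1]-a[0]; L=np.hypot(*v); e=v/L; n=np.array([e[1],-e[0]])
print(a,L,np.rad2deg(np.arctan2(v[1],v[0])),a.mean(0)+n*.035)
E
```

```text
[[ 0.5704 -0.2205]
 [ 0.641  -0.2282]] 0.07093397262193554 -6.200752903316705 [ 0.6019 -0.2591]
```

Request:
apply_moves(increments="40 0.012 0.0015 0.002 0 0 0;40 0.025 0 0 0 0 0;40 0.03 0 0 0 0 0;40 0.025 0 0 0 0 0;40 0.015 0 0 0 0 0;40 0.008 0 0 0 0 0;40 0.003 0 0 0 0 0;40 0 0 0 0 0 0")

```text
clock: 28.8
tcp_pos: [0.6012, -0.2624, 0.0307]
orientation: [1.295, 1.151, -1.294]
contact_force: [0.3, -0.2, -0.7]
grip_width: 0.045
```

Request:
apply_moves(increments="40 0.0005 0 0 0 0 0;40 0.0005 0 0 0 0 0;40 0 0 0 0 0 0;40 0 0 0 0 0 0;40 0 0 0 0 0 0;40 0 0 0 0 0 0;40 0 0 0 0 0 0;40 0 0 0 0 0 0")

```text
clock: 29.6
tcp_pos: [0.6008, -0.2625, 0.0293]
orientation: [1.295, 1.152, -1.295]
contact_force: [0.4, 0.8, -1.0]
grip_width: 0.0449
```

Request:
apply_moves(increments="40 0 0.0005 -0.002 0 0 0;40 0.0005 0 0 0 0 0;40 0.0005 0 0 0 0 0;40 0.0005 0 0 0 0 0;40 0.0005 0 0 0 0 0;40 0 0 0 0 0 0;40 0 0 0 0 0 0;40 0 0 0 0 0 0")

```text
clock: 30.4
tcp_pos: [0.6015, -0.2605, 0.0275]
orientation: [1.294, 1.152, -1.295]
contact_force: [-2.0, 0.6, 4.7]
grip_width: 0.0452
```

```bash
python3 go.py .6012 -.2602 .0275 -6.6
```

```text
t 30.4 tcp [ 0.6015 -0.2605  0.0275] jaw yaw -6.68 tilt [-0.0001 -0.0001] F [-2.   0.6  4.7] w 0.0452 j7 -0.09
shift along tool xyz (target axes) m [ 0.     -0.0003 -0.0003]  in current axes [ 0.     -0.0003 -0.0003]  turn units [-0.012  0.001  0.001]
```

Seated. Release, lift, and head to the tub (keeping jaw yaw -6.6).

Request:
apply_moves(increments="47 0 0 0 0 0 0;50 0 0 0 0 0 0;53 0 0 0 0 0 0;57 0 0 0 0 0 0;57 -0.005 0 0 0 0 0;57 -0.02 0 0 0 0 0;65 -0.035 0 0 0 0 0;75 -0.04 0 0 0 0 0")

```text
clock: 31.2
tcp_pos: [0.6007, -0.2602, 0.1276]
orientation: [1.294, 1.154, -1.296]
contact_force: [0.0, -0.7, 0.4]
grip_width: 0.0751
```

Request:
apply_moves(increments="85 -0.02 0 0 0 0 0;85 0 -0.003 -0.02 0 0 0;85 0 -0.01 -0.035 0 0 0;85 0 -0.014 -0.04 0 0 0;85 0 -0.014 -0.04 0 0 0;85 0 -0.014 -0.04 0 0 0;85 0 -0.014 -0.04 0 0 0;85 0 -0.014 -0.025 0 0 0")

```text
clock: 32.0
tcp_pos: [0.5467, -0.0087, 0.148]
orientation: [1.294, 1.154, -1.291]
contact_force: [0.4, 0.3, 0.6]
grip_width: 0.0848
```

Request:
apply_moves(increments="85 0 0 0 0 0 0;85 0 0 0 0 0 0;85 0 0 0 0 0 0;85 0 0 0 0 0 0;85 0 0 0 0 0 0;85 0 0 0 0 0 0;85 0 0 0 0 0 0;85 0 0 0 0 0 0")

```text
clock: 32.8
tcp_pos: [0.547, -0.0126, 0.1473]
orientation: [1.295, 1.152, -1.295]
contact_force: [0.1, -0.1, -0.4]
grip_width: 0.085
```

```bash
python3 - <<'E'
from meas import *
from go import plan
plan(.5467,-.0115,.17,-6.6)
d=snap('wrist','wrist12.png'); sd=snap('side','side12.png')
x,y=proj(d,[.5467,-.0115,.03])[0].astype(int)
x0,y0=x-55,y-60;print(x0,y0)
a=cv2.resize(d['color'][y0:y0+120,x0:x0+110],None,fx=5,fy=5,interpolation=3)
b=cv2.resize(sd['color'][270:330,395:455],None,fx=4,fy=4,interpolation=3); b=np.pad(b,((0,600-b.shape[0]),(0,0),(0,0)))
cv2.imwrite('pics/crop12.png',np.hstack([a,b]))
E
```

```text
t 32.8 tcp [ 0.547  -0.0126  0.1473] jaw yaw -6.69 tilt [-0.0001 -0.    ] F [ 0.1 -0.1 -0.4] w 0.0850 j7 -0.46
shift along tool xyz (target axes) m [-0.0227 -0.0004 -0.0011]  in current axes [-0.0227 -0.0004 -0.0011]  turn units [-0.013  0.     0.   ]
267 140
```

View pics/crop12.png

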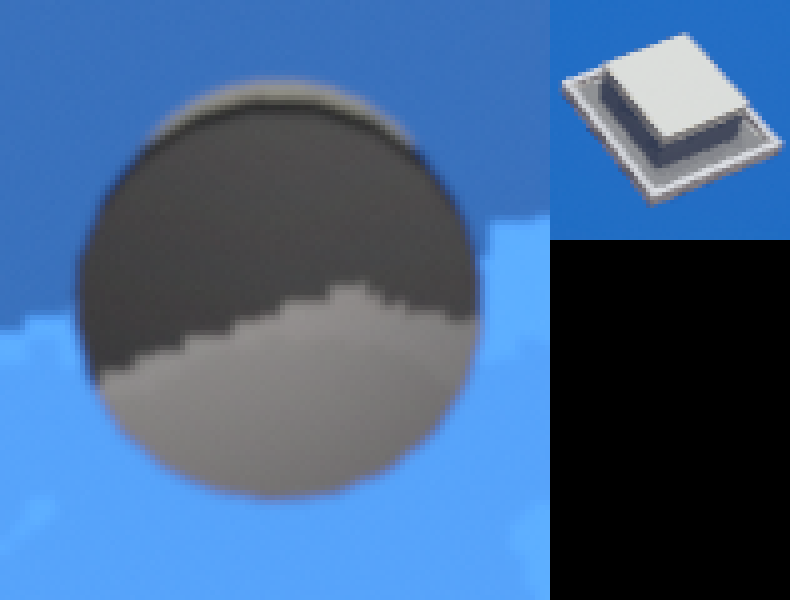

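```bash
python3 - <<'E'
from meas import *
from go import plan
f=F(load('wrist12'),5,(267,140))
circ(f([(78,290),(482,290),(280,102),(280,498),(133,433),(427,433),(137,155),(422,155)],.036),.033)
plan(.5467,-.0115,.022,-6.6)
E
```

```text
circ [ 0.547 -0.01 ] res mm [-0.956  -0.9236 -0.3764  0.18   -0.7552 -0.7098 -0.1305 -0.229 ]
t 32.9 tcp [ 0.547  -0.0125  0.1473] jaw yaw -6.68 tilt [0. 0.] F [-1.1 -0.6 -0.3] w 0.0851 j7 -0.46
shift along tool xyz (target axes) m [ 0.1253 -0.0004 -0.001 ]  in current axes [ 0.1253 -0.0004 -0.001 ]  turn units [-0.012 -0.     0.   ]
```

Request:
apply_moves(increments="85 0.01 0.0005 -0.0025 0 0 0;85 0.025 0 0 0 0 0;85 0.03 0 0 0 0 0;85 0.03 0 0 0 0 0;85 0.015 0 0 0 0 0;85 0.009 0 0 0 0 0;85 0.005 0 0 0 0 0;85 0 0 0 0 0 0")

```text
clock: 33.7
tcp_pos: [0.5481, -0.0099, 0.0234]
orientation: [1.295, 1.152, -1.294]
contact_force: [-0.6, -0.0, -0.2]
grip_width: 0.0853
```

```bash
python3 go.py .5478 -.0101 .022 -6.6
```

```text
t 33.7 tcp [ 0.5481 -0.0099  0.0234] jaw yaw -6.68 tilt [0.0003 0.    ] F [-0.6 -0.  -0.2] w 0.0853 j7 -0.58
shift along tool xyz (target axes) m [ 0.0014 -0.0003  0.0002]  in current axes [ 0.0014 -0.0003  0.0002]  turn units [-0.011 -0.001 -0.003]
```

Request:
apply_moves(increments="80 0.001 0 0 0 0 0;76 0 0 0 0 0 0;73 0 0 0 0 0 0;70 0 0 0 0 0 0;68 0 0 0 0 0 0;64 0 0 0 0 0 0;60 0 0 0 0 0 0;60 0 0 0 0 0 0", squeeze=40)

```text
clock: 34.5
tcp_pos: [0.5479, -0.0101, 0.0228]
orientation: [1.295, 1.151, -1.295]
contact_force: [-1.5, -0.4, 5.8]
grip_width: 0.0648
```

Request:
apply_moves(increments="60 0 0 0 0 0 0;60 -0.003 0 0 0 0 0;60 -0.01 0 0 0 0 0;60 -0.02 0 0 0 0 0;60 -0.025 0 0 0 0 0;60 -0.02 0 0 0 0 0;60 -0.01 0 0 0 0 0;60 0 0 0 0 0 0")

```text
clock: 35.3
tcp_pos: [0.5487, -0.01, 0.1118]
orientation: [1.296, 1.15, -1.292]
contact_force: [1.2, -0.2, -1.6]
grip_width: 0.0649
```

```bash
python3 go.py .442 .263 .11 -6.6
```

```text
t 35.3 tcp [ 0.5487 -0.01    0.1118] jaw yaw -6.69 tilt [ 0.0029 -0.0001] F [ 1.2 -0.2 -1.6] w 0.0649 j7 -0.49
shift along tool xyz (target axes) m [ 0.0018 -0.1374 -0.259 ]  in current axes [ 0.0015 -0.1378 -0.2588]  turn units [-0.012 -0.002 -0.024]
```

Request:
apply_moves(increments="60 0 -0.01 -0.018 0 0 0;60 0 -0.016 -0.03 0 0 0;60 0 -0.02 -0.037 0 0 0;60 0 -0.021 -0.04 0 0 0;60 0 -0.021 -0.04 0 0 0;60 0 -0.021 -0.039 0 0 0;60 0 -0.018 -0.035 0 0 0;60 0 -0.0105 -0.0195 0 0 0")

```text
clock: 36.1
tcp_pos: [0.4389, 0.266, 0.1096]
orientation: [1.291, 1.156, -1.292]
contact_force: [-0.5, 0.6, -0.2]
grip_width: 0.0648
```

Request:
apply_moves(increments="60 0 0 0 0 0 0;60 0 0 0 0 0 0;60 0 0 0 0 0 0;60 0 0 0 0 0 0;60 0 0 0 0 0 0;60 0 0 0 0 0 0;60 0 0 0 0 0 0;60 0 0 0 0 0 0")

```text
clock: 36.9
tcp_pos: [0.4414, 0.2625, 0.1103]
orientation: [1.295, 1.152, -1.295]
contact_force: [0.2, -0.7, -1.6]
grip_width: 0.0647
```

```bash
python3 - <<'E'
from meas import *
from go import plan
plan(.442,.263,.0258,-6.6)
d=snap('wrist','wrist13.png')
print(proj(d,[.442,.263,.005]))
cv2.imwrite('pics/crop13.png',cv2.resize(d['color'][90:370,160:480],None,fx=2,fy=2,interpolation=3))
E
```

```text
t 36.9 tcp [0.4414 0.2625 0.1103] jaw yaw -6.70 tilt [ 0.0001 -0.    ] F [ 0.2 -0.7 -1.6] w 0.0647 j7 -1.08
shift along tool xyz (target axes) m [ 0.0845  0.0005 -0.0005]  in current axes [ 0.0845  0.0005 -0.0005]  turn units [-0.014 -0.    -0.001]
[[323.729  205.7029]]
```

View pics/crop13.png

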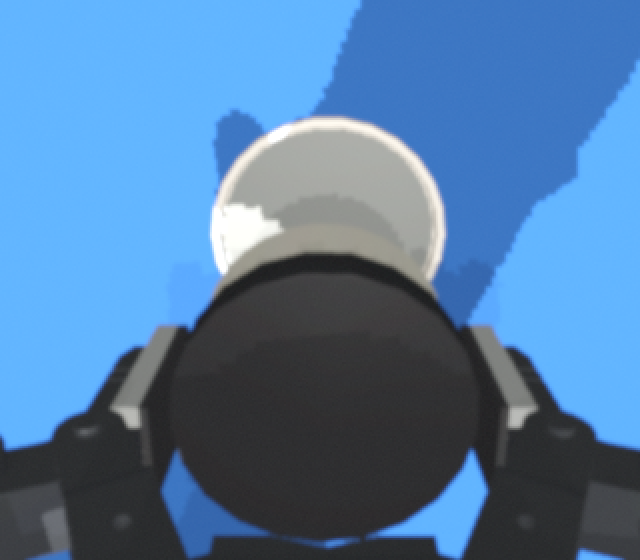

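Request:
apply_moves(increments="60 0.01 0.0008 -0.0005 0 0 0;60 0.02 0 0 0 0 0;60 0.02 0 0 0 0 0;60 0.015 0 0 0 0 0;60 0.009 0 0 0 0 0;60 0.005 0 0 0 0 0;60 0.002 0 0 0 0 0;60 0 0 0 0 0 0")

```text
clock: 37.75
tcp_pos: [0.4423, 0.2633, 0.0295]
orientation: [1.295, 1.152, -1.294]
contact_force: [0.4, 0.4, -1.1]
grip_width: 0.0652
```

Request:
apply_moves(increments="60 0.0007 0 0 0 0 0;60 0.0005 0 0 0 0 0;60 0.0005 0 0 0 0 0;60 0 0 0 0 0 0;60 0 0 0 0 0 0;60 0 0 0 0 0 0;60 0 0 0 0 0 0;60 0 0 0 0 0 0")

```text
clock: 38.55
tcp_pos: [0.4422, 0.2631, 0.0276]
orientation: [1.295, 1.152, -1.295]
contact_force: [-0.3, -0.1, -1.0]
grip_width: 0.0648
```

Request:
apply_moves(increments="60 0.0006 0 0 0 0 0;60 0.0006 0 0 0 0 0;60 0.0005 0 0 0 0 0;60 0.0004 0 0 0 0 0;60 0 0 0 0 0 0;60 0 0 0 0 0 0;60 0 0 0 0 0 0;60 0 0 0 0 0 0")

```text
clock: 39.35
tcp_pos: [0.4421, 0.2631, 0.0258]
orientation: [1.294, 1.151, -1.295]
contact_force: [-0.7, -0.8, 5.2]
grip_width: 0.0646
```

Request:
apply_moves(increments="67 0 0 0 0 0 0;70 0 0 0 0 0 0;74 0 0 0 0 0 0;80 0 0 0 0 0 0;80 -0.005 0 0 0 0 0;80 -0.02 0 0 0 0 0;85 -0.035 0 0 0 0 0;85 -0.04 0 0 0 0 0")

```text
clock: 40.15
tcp_pos: [0.4413, 0.2626, 0.126]
orientation: [1.292, 1.153, -1.297]
contact_force: [1.3, 0.9, -0.2]
grip_width: 0.085
```

Request:
apply_moves(increments="85 -0.03 0 0 0 0 0;85 -0.03 0 0 0 0 0;85 -0.03 0 0 0 0 0;85 0 0 0 0 0 0;85 0 0 0 0 0 0;85 0 0 0 0 0 0;85 0 0 0 0 0 0;85 0 0 0 0 0 0")

```text
clock: 40.95
tcp_pos: [0.4417, 0.2628, 0.2145]
orientation: [1.293, 1.152, -1.296]
contact_force: [-0.1, -0.1, -0.2]
grip_width: 0.0849
```

```bash
python3 - <<'E'
from meas import *
from go import plan
plan(None,None,None)
d=snap('scene','scene14.png'); s=snap('side','side14.png')
z=lambda im,u,v,w=25: cv2.resize(im['color'][v-w:v+w,u-w:u+w],(195,195),interpolation=3)
top=np.hstack([z(d,442,215,30),z(d,411,268),z(d,231,188),z(d,188,224,30)])
bot=np.hstack([z(s,240,180,30),z(s,310,174),z(s,345,315,30),z(s,425,296,35)])
o=np.hstack([z(d,317,280,25),z(d,337,187,35),z(s,372,188,25),z(s,248,257,30)])
cv2.imwrite('pics/final.png',np.vstack([top,bot,o]))
for n in('scene','side'):
    a,b=load(n+'0')['color'].astype(int),load(n+'14')['color'].astype(int)
    for nm,(u,v) in dict(glass=(317,280) if n=='scene' else (372,188),file=(337,187) if n=='scene' else (248,257)).items():
        print(n,nm,np.abs(a-b)[v-20:v+20,u-25:u+25].mean())
E
```

```text
t 41.0 tcp [0.4417 0.2628 0.2145] jaw yaw -6.67 tilt [-0.0017 -0.0008] F [-0.1 -0.1 -0.2] w 0.0849 j7 -0.98
scene glass 3.1813333333333333
scene file 9.885166666666667
side glass 3.6256666666666666
side file 5.086833333333334
```

View pics/final.png

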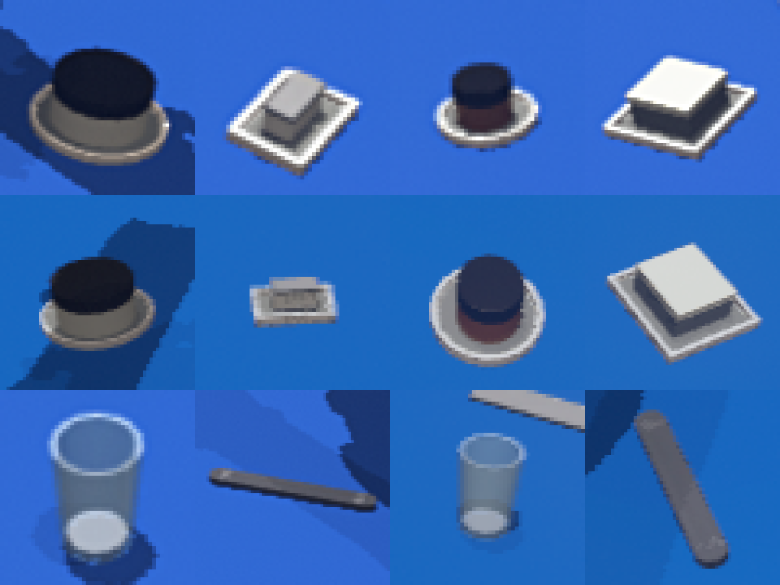

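All four items stand upright inside their own trays and lined up with them. The glass and file look unmoved, and the image differences there come from the stack being gone and from moving shadows. Handing in.

```bash
python3 -c "
from bench import r
print(r.hand_in())"
```

```text
the job is handed in; nothing more can be done
None
```

I cleared the stack from the top down: the buffer, gel pot, tip box and tub each went into their own tray. Each item was lowered until it touched the tray floor (about 5–6 N), then let go. The job was handed in at about 41 s; `hand_in` gives no verdict.

**Final pictures:** The scene and side cameras show all four items upright inside their tray lips, with the buffer lengthwise and the tip box square. The gripper is open and clear, at about 0.21 m.

**Stack while unloading:** The camera measurements before each pick agreed to about 1–2 mm, so nothing seemed to shift.

**Bystanders:** The shot glass and nail file look unmoved. This is by eye: the before-and-after image differences there were not zero, which I put down to shadows and the missing stack.

**Disagreements:**
- **Scene camera:** it placed the trays about 6 mm farther out in x than the side and wrist cameras, so I used the wrist and side values.
- **Small round and square trays:** the held item hid part of each tray, so the wrist fit failed there. I used the side value, shifted about 1.5 mm, for the small round tray, and the square tray's far edge plus the earlier fits.

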